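# Swing the inspection lamp over the round stone sample and switch it on

### The job

Gently push the inspection lamp's swing arm round with one finger, without gripping it, until the lamp head is centred over the round stone sample. Then press the switch on top of the lamp post fully down to light it, and leave the head over the round sample. Do not pick up or shift the samples or anything else on the desk.

Things in the scene. Friction and masses are not known exactly. Their poses are not given: they have to be found in the camera images.
- lamp: Fixed inspection lamp standing on the desk: round grey base (140 mm diameter, 18 mm high) and an upright steel post. Origin on the post's axis, at the desk surface; z up. Its -x axis is the direction in which the swing arm points when joint lamp_arm reads 0.
- lamp_arm (a joint): Angle (rad) of the lamp's swing arm about the upright post. 0: arm along the lamp's -x axis; positive is anticlockwise seen from above. Stops at -1.3 and 1.3. The arm stays where it is left (hinge friction 0.3 N m: about 2 N to push it 180 mm from the post). It is a hub of 22 mm radius, two parallel aluminium bars and a round lamp head.
- lamp_head (a point): Centre of the underside of the lamp head, 131 mm above the desk, 260 mm from the post's axis. The head is a round grey disc at the arm's end, 100 mm in diameter, 132 to 156 mm above the desk, with a small black stud on top (up to 166 mm).
- bar_left: The arm's bar on the robot's left when joint lamp_arm and the lamp's yaw are 0 (+y side). 8 mm wide, running from 20 to 225 mm from the post's axis (the head's rim hides the last 15 mm), 150 to 166 mm above the desk; its outer face is 15 mm from the arm's centre line. Origin on the post's axis at the desk surface; -x is the direction of the arm.
- bar_right: The other bar, on the -y side, the mirror image: the two bars together are 30 mm over their outer faces, with a 14 mm gap between. Origin on the post's axis at the desk surface; -x is the direction of the arm.
- lamp_switch (a joint): How far the lamp's push switch is down, in m: 0 up, 0.006 fully down. It springs back; it takes 1.5 N to start and 5 N to go fully down.
- lamp_switch_top (a point): Centre of the top of the push switch: a black round button (30 mm diameter) facing up on top of the post, about 194 mm above the desk.
- sample_round: Round stone sample, a grey granite disc of 64 mm diameter, 20 mm thick, loose, about 0.17 kg. Origin at the centre of its underside. It lies within some 9 mm of the circle that the lamp head's centre follows.
- sample_square: Square stone sample, same granite, 56 x 56 x 20 mm. Origin at the centre of its underside. Bystander.
- sample_oblong: Oblong stone sample, same granite, 76 x 36 x 20 mm. Origin at the centre of its underside. Bystander.
- sample_triangle: Three-cornered stone sample, same granite, corners 40 mm from its middle, 20 mm thick. Origin at the centre of its underside. Bystander.
- tape_measure: Grey tape measure, 60 x 52 x 34 mm, lying under the arm between post and samples. Origin at the centre of its underside. Bystander.
- mug: Blue-green mug, 80 mm diameter, 92 mm high, with a handle; on the robot's left. Origin at the centre of its underside. Bystander.
- calculator: Black desk calculator, 170 x 115 x 25 mm, on the robot's right. Origin at the centre of its underside. Bystander.
- mouse: Black computer mouse, 105 x 60 x 32 mm, on the robot's left. Origin at the centre of its underside. Bystander.
Not all that is in view belongs to the job. Leave any red or turquoise look-alike of the sample_round alone.

How it is judged:
On the way, in this order (a step that is already met when the one before it is completed fails the run):
1. the lamp head comes to rest over the round sample (horizontal distance between lamp_head and sample_round below 0.022 m and velocity of joint lamp_arm between -0.05 and 0.05 rad/s), for 0.2 s.
2. the switch on the post is pressed fully down with the head over the round sample (horizontal distance between lamp_head and sample_round below 0.022 m and value of joint lamp_switch above 0.0045 m), for 0.05 s.
At the end, for the whole second after the job is handed in: The lamp head's centre is within 22 mm, seen from above, of the round sample's centre and at rest, the switch has been pressed (at least 4.5 of its 6 mm) with the head there and is released again, and every sample, the tape measure, mug, calculator and mouse lie within 12 mm of where they were (horizontal distance between lamp_head and sample_round below 0.022 m and value of joint lamp_switch below 0.002 m and velocity of joint lamp_arm between -0.03 and 0.03 rad/s and distance of each of sample_round, sample_square, sample_oblong, sample_triangle, tape_measure, mug, calculator, mouse from where it was at the start of the episode below 0.012 m); the robot touches nothing.
It fails at once if the switch is pressed while the head is not over the round sample (value of joint lamp_switch above 0.003 m and horizontal distance between lamp_head and sample_round above 0.03 m).
It fails at once if the arm is gripped: fingers press on both of its bars at once (contact force between the fingers and bar_left above 1 N and contact force between the fingers and bar_right above 1 N).
It fails at once if the arm is flung (faster than 1.5 rad/s) or shoved with more than 25 N (velocity of joint lamp_arm above 1.5 rad/s or velocity of joint lamp_arm below -1.5 rad/s or contact force between the fingers and bar_left above 25 N or contact force between the fingers and bar_right above 25 N).
It fails at once if a sample or another thing on the desk is picked up or shifted by more than 12 mm (distance of any of sample_round, sample_square, sample_oblong, sample_triangle, tape_measure, mug, calculator, mouse from where it was at the start of the episode above 0.012 m).
It also fails if it takes over 48 s, if anything falls off the work surface, if the arm or the gripper's body presses on something with over 40 N, if the wrist force passes 120 N, or if a joint passes its speed limit or range.

### The arm

A 6-joint arm with a two-finger parallel gripper is mounted at the origin on the work surface. World frame = base frame: x ahead of the robot, y to its left, z up, the work surface at z = 0. Lengths are in m, angles in rad, forces in N, time in s.
With the tool pointing down it reaches from about 0.425 to 0.95 m from the base axis. Payload 3.5 kg.
Tool frame: the origin (TCP) lies midway between the tips of the shut fingers; the grasp point (between the pads) lies 19 mm behind it; z points along the fingers, y is the line along which they close (so a half turn about z gives the same grasp; the last joint's range is limited). The gripper opens to 85 mm and grips with 20 to 120 N. Pads are 22 mm wide; open, the fingers measure 114 mm over their backs; the gripper's body (76 mm by 85 mm) begins 54 mm behind the grasp point. The pads swing forward as they close: fully open they stand 13 mm farther back than shut.
Start: joints at [0.979, 0.286, 1.577, -0, 1.279, -0.15], TCP at [0.289, 0.61, 0.231] pointing down, gripper open.
Joint ranges: [-2.77, 2.77], [-0.9, 2.22], [0.21, 2.48], [-1.53, 4.67], [0.24, 2.81], [-2.84, 2.84]. Speed limits (rad/s): [2.79, 2.79, 3.14, 3.14, 3.14, 3.14].

### API

Orientations are given as a unit quaternion [x, y, z, w].
In Python, from plant import ctrl gives the robot as it stands.
- The arm moves only by the tool move_arm, never from a script. Its argument "plan" is a list of rows, each an object of numbers: "x", "y", "z": the shift along the tool's x, y, z in m; "yaw": the turn about the tool's z in rad; "fingers": the closure, from 0 (fully open) to 1 (shut). In form: [{"x": .., "y": .., "z": .., "yaw": .., "fingers": ..}, ...]. A call has 1 to 5 rows; each row is the pose to reach, as a shift and turn from the pose commanded when the call began, along the tool's axes at that moment; what a row does not reach only later rows make up. A row lasts 1/10 s, in which the tool goes at most 50 mm and 8.59 degrees, less where a joint would pass 70% of its speed; a pose out of reach is approached as far as the arm can. A call with a gripper value outside its range is refused whole. The fingers move at their own pace and stop on an object; "force" is the grip in N (left out, the last holds). Time passes only in rows, so rows that repeat a pose let the fingers close. It gives the time, the measured TCP pose, the force, the opening and the grip force at its end, in the units of the state.
- ctrl.get_state(): the state, without advancing time (a new reading comes with each control period).
- ctrl.read_camera(name): name is "side" or "top"; returns the picture (400x640x3 uint8, red, green, blue); there is no depth.
- ctrl.camera_model(name): a dict with "intrinsics" (3x3 intrinsics, pixels), "distortion" ([k1, k2, p1, p2, k3] as OpenCV has them; the pictures are not rectified), "cam_to_world" (4x4, takes a point from camera to world coordinates). Camera axes: x right, y up, looking along -z (the intrinsics and any distortion apply to the point x, -y, -z); pixel columns grow to the right and rows downward; lengths in m; the calibration is good to about 2 mm. A picture is of the moment at which its call begins. camera_model takes no time and is no camera call.
- ctrl.sign_off(): hands the job in; it is judged then, once.
The state is a dict: "time": time; "qpos": joint angles; "dq": joint speeds; "joint_efforts": joint torques, N m; "eef_pos": TCP position; "tcp_rot": TCP orientation; "contact_force": force on the tool from outside, world axes, zero at the start; "wrist_torque": the same for the moment, N m; "opening": opening from 0.0 (shut) to 1.0 (fully open); "finger_force": force on a finger pad.
Only numpy, scipy, OpenCV 4.12 (cv2) and the standard library are available. Lean on these libraries where they do the work, as an engineer would, in place of code of your own. Each camera call takes 0.05 s, during which the arm holds its last target. There are 200 camera calls.

## Working session

There is one attempt and no reset: what is moved stays moved. The work goes in short steps, Python scripts to look and compute and a tool call to move; the robot and the scene stay as the last step left them, time stands still between calls to the robot, and variables do not carry over. Pictures are saved under pics/ and viewed, at most 10 in all, crops included, and the job is handed in when it is done.

Besides the shell and the picture viewer there is one more tool, called after ">>>" by a JSON object that holds its "op" and its "data". move_arm: Moves the arm, as the interface text tells. Its arguments: {"type":"object","properties":{"plan":{"type":"array"},"force":{"type":"number"}},"required":["plan"]}

```bash
mkdir -p pics; ls
python3 - <<'E'
from plant import ctrl
import cv2
for n in("top","side"):
    im=ctrl.read_camera(n); cv2.imwrite(f"pics/{n}0.png",im[:,:,::-1])
    m=ctrl.camera_model(n); print(n,m)
print(ctrl.get_state())
E
```

```text
pics
top {'intrinsics': array([[392.66964892,   0.        , 315.88206387],
       [  0.        , 392.66964892, 198.58496773],
       [  0.        ,   0.        ,   1.        ]]), 'distortion': array([-0.00243743,  0.        ,  0.        ,  0.        ,  0.        ]), 'cam_to_world': array([[-0.01119075,  0.99797766, -0.0625728 ,  0.47013656],
       [-0.99986695, -0.01042531,  0.01254594, -0.01398471],
       [ 0.01186823,  0.06270488,  0.99796154,  1.31041891],
       [ 0.        ,  0.        ,  0.        ,  1.        ]])}
side {'intrinsics': array([[454.22003306,   0.        , 320.82469927],
       [  0.        , 454.22003306, 204.80370667],
       [  0.        ,   0.        ,   1.        ]]), 'distortion': array([0.01771397, 0.        , 0.        , 0.        , 0.        ]), 'cam_to_world': array([[-9.31559894e-01,  2.14886144e-01, -2.93291849e-01,
         2.60154654e-02],
       [-3.63586649e-01, -5.48445278e-01,  7.53002341e-01,
         1.21636009e+00],
       [ 9.55239640e-04,  8.08103782e-01,  5.89039358e-01,
         1.10844944e+00],
       [ 0.00000000e+00,  0.00000000e+00,  0.00000000e+00,
         1.00000000e+00]])}
{'time': 0.1, 'qpos': array([ 9.78993955e-01,  2.87145677e-01,  1.57801343e+00, -5.19428567e-06,
        1.27857840e+00, -1.49969141e-01]), 'dq': array([ 1.23491071e-03, -2.52513634e-03, -4.68799020e-03,  4.53748907e-05,
        2.05270825e-03,  2.22423506e-03]), 'joint_efforts': array([ 1.00337580e-03, -4.07297730e+01, -2.93697667e+01, -1.57475197e-04,
        3.37445708e-03, -1.80350344e-05]), 'eef_pos': array([0.28825587, 0.60971246, 0.23004904]), 'tcp_rot': array([ 2.19123195e-01,  9.75696610e-01, -1.00041229e-03, -3.86375233e-04]), 'contact_force': array([-0.52091224,  0.13703421,  0.84320802]), 'wrist_torque': array([ 0.01730924, -0.02791689,  0.0286579 ]), 'finger_force': 0.0, 'opening': 0.9981657025058638}
```

View pics/top0.png

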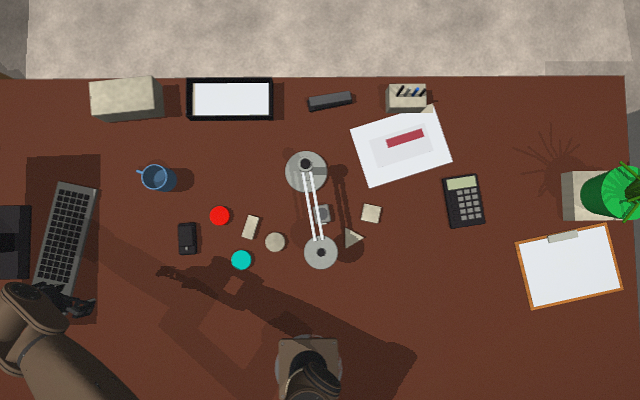

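View pics/side0.png

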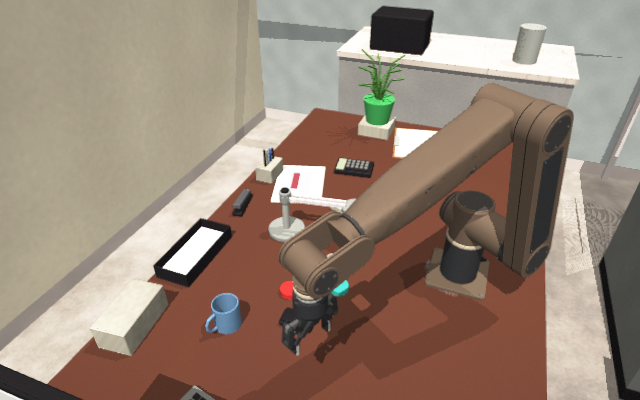

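The top view shows the post cap near (305,163), the head at (320,252) and the grey round sample at (275,242), with red and turquoise look-alikes at (220,215) and (241,260). The side view shows the robot blocking most of the samples, so I'll measure from the top view.

```bash
cat > h.py <<'E'
import numpy as np, cv2
from plant import ctrl
def ray(name,uv,z):
    m=ctrl.camera_model(name); T=m["cam_to_world"]
    p=cv2.undistortPoints(np.array([[uv]],float),m["intrinsics"],m["distortion"])[0,0]
    d=T[:3,:3]@np.array([p[0],-p[1],-1]); c=T[:3,3]
    return (c+d*(z-c[2])/d[2])[:2]
def blobs(im,mask,box,amin=60):
    x0,y0,x1,y1=box; m=np.zeros_like(mask,np.uint8); m[y0:y1,x0:x1]=mask[y0:y1,x0:x1]*255
    n,_,st,c=cv2.connectedComponentsWithStats(m)
    return [(c[i].round(2),st[i]) for i in range(1,n) if st[i,4]>=amin]
def post(): pass
E
python3 - <<'E'
from h import *
im=ctrl.read_camera("top"); cv2.imwrite("pics/top1.png",im[:,:,::-1])
hsv=cv2.cvtColor(im,cv2.COLOR_RGB2HSV)
grey=(hsv[...,1]<90)&(hsv[...,2]>90)
print("grey",blobs(im,grey,(200,140,400,280)))
dark=(hsv[...,2]<70)&(hsv[...,1]<120)
print("dark",blobs(im,dark,(285,145,335,270),8))
c=cv2.resize(im[140:280,200:400],None,fx=4,fy=4,interpolation=cv2.INTER_CUBIC); cv2.imwrite("pics/crop1.png",c[:,:,::-1])
E
```

```text
grey [(array([378.13, 161.22]), array([ 353,  140,   47,   49, 1699], dtype=int32)), (array([312.57, 205.65]), array([ 285,  151,   53,  119, 2727], dtype=int32)), (array([370.56, 213.07]), array([360, 204,  22,  20, 316], dtype=int32)), (array([249.81, 226.82]), array([241, 215,  18,  25, 275], dtype=int32)), (array([351.3 , 237.31]), array([345, 228,  19,  20, 212], dtype=int32)), (array([274.55, 241.68]), array([265, 232,  20,  20, 314], dtype=int32))]
dark [(array([305.03, 163.44]), array([301, 159,   9,  10,  77], dtype=int32)), (array([320.7 , 251.93]), array([317, 248,   8,   8,  46], dtype=int32))]
```

View pics/crop1.png

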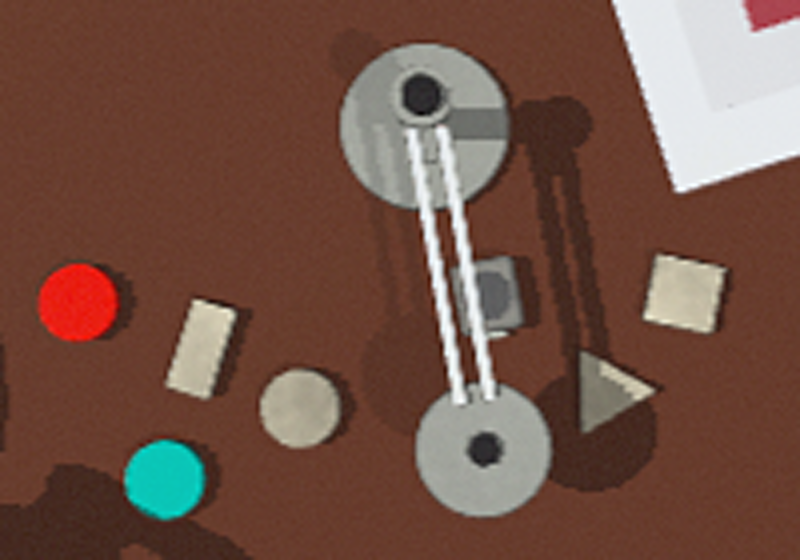

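The crop shows the post button at about (305,163), the head stud at (321,252) and the round sample at (274.5,241.7). The tape is under the right bar, and the triangle is just right of the head.

Run:
```python
from h import *
from scipy.spatial.transform import Rotation as R
P=ray("top",(305.03,163.44),.194);H=ray("top",(320.7,251.93),.166);S=ray("top",(274.6,241.7),.019)
f=lambda v:(np.linalg.norm(v).round(4),np.degrees(np.arctan2(-v[1],-v[0])).round(2))
print("post",P,"head",H,f(H-P),"samp",S,f(S-P))
u=(H-P)/np.linalg.norm(H-P); n=np.array([u[1],-u[0]]); print("u",u,"n",n)
for r in(.15,.17,.18): print(r,P+u*r)
us=(S-P)/np.linalg.norm(S-P);print("final at .17",P+us*.17)
s=ctrl.get_state();print(s["eef_pos"],R.from_quat(s["tcp_rot"]).as_matrix().round(4),s["time"])
```

```text
post [0.64131531 0.00193419] head [ 0.38695145 -0.04059349] (np.float64(0.2579), np.float64(9.49)) samp [0.41130358 0.10631715] (np.float64(0.2526), np.float64(-24.41))
u [-0.98630972 -0.16490339] n [-0.16490339  0.98630972]
0.15 [ 0.49336885 -0.02280132]
0.17 [ 0.47364266 -0.02609938]
0.18 [ 0.46377956 -0.02774842]
final at .17 [0.48651048 0.07218707]
[0.2882955  0.60976725 0.23021947] [[-9.040e-01  4.276e-01 -1.000e-03]
 [ 4.276e-01  9.040e-01 -1.600e-03]
 [ 2.000e-04 -1.900e-03 -1.000e+00]] 0.15
```

>>> {"op": "move_arm", "data": {"plan": [{"x":-0.033,"y":-0.037,"z":-0.01,"yaw":-0.1,"fingers":1},{"x":-0.066,"y":-0.074,"z":-0.01,"yaw":-0.2,"fingers":1},{"x":-0.1,"y":-0.112,"z":-0.01,"yaw":-0.3,"fingers":1},{"x":-0.133,"y":-0.149,"z":-0.01,"yaw":-0.4,"fingers":1},{"x":-0.166,"y":-0.187,"z":-0.01,"yaw":-0.44,"fingers":1}], "force": 20}}

```text
time: 0.65
eef_pos: [0.3584, 0.3692, 0.241]
tcp_rot: [-0.001, 1.0, -0.0, -0.0]
contact_force: [1.2, -0.7, 0.6]
opening: 0.145
finger_force: 0.0
```

>>> {"op": "move_arm", "data": {"plan": [{"x":-0.03,"y":-0.045,"fingers":1},{"x":-0.055,"y":-0.09,"fingers":1},{"x":-0.075,"y":-0.135,"fingers":1},{"x":-0.095,"y":-0.18,"fingers":1},{"x":-0.11,"y":-0.225,"fingers":1}]}}

```text
validation failed for argument at $.pl...
```

>>> {"op": "move_arm", "data": {"plan": [{"x":-0.005,"y":-0.045,"fingers":1},{"x":-0.01,"y":-0.09,"fingers":1},{"x":-0.014,"y":-0.135,"fingers":1},{"x":-0.014,"y":-0.18,"fingers":1},{"x":-0.014,"y":-0.22,"fingers":1}]}}

```text
validation failed for argument at $.pl...
```

>>> {"op": "move_arm", "data": {"plan": [{"x":-0.03,"y":-0.045,"z":0,"yaw":0,"fingers":1},{"x":-0.055,"y":-0.09,"z":0,"yaw":0,"fingers":1},{"x":-0.075,"y":-0.135,"z":0,"yaw":0,"fingers":1},{"x":-0.095,"y":-0.18,"z":0,"yaw":0,"fingers":1},{"x":-0.11,"y":-0.225,"z":0,"yaw":0,"fingers":1}]}}

```text
time: 1.15
eef_pos: [0.468, 0.1454, 0.2413]
tcp_rot: [0.001, 1.0, 0.0, 0.0]
contact_force: [0.9, -0.0, 0.0]
opening: 0.003
finger_force: 0.0
```

>>> {"op": "move_arm", "data": {"plan": [{"x":-0.005,"y":-0.045,"z":0,"yaw":0,"fingers":1},{"x":-0.01,"y":-0.09,"z":0,"yaw":0,"fingers":1},{"x":-0.014,"y":-0.135,"z":0,"yaw":0,"fingers":1},{"x":-0.014,"y":-0.18,"z":0,"yaw":0,"fingers":1},{"x":-0.014,"y":-0.22,"z":0,"yaw":0,"fingers":1}]}}

```text
time: 1.65
eef_pos: [0.4807, -0.0747, 0.2412]
tcp_rot: [0.001, 1.0, -0.0, -0.0]
contact_force: [1.1, 0.3, 0.1]
opening: -0.004
finger_force: 0.0
```

>>> {"op": "move_arm", "data": {"plan": [{"x":0,"y":0,"z":0.03,"yaw":0,"fingers":1},{"x":0,"y":0,"z":0.06,"yaw":0,"fingers":1},{"x":0,"y":0,"z":0.08,"yaw":0,"fingers":1},{"x":0,"y":0,"z":0.093,"yaw":0,"fingers":1},{"x":0,"y":0.005,"z":0.093,"yaw":0,"fingers":1}]}}

```text
time: 2.15
eef_pos: [0.4798, -0.0674, 0.1462]
tcp_rot: [0.001, 1.0, 0.001, -0.002]
contact_force: [-0.2, -0.1, 0.4]
opening: 0.0
finger_force: 0.0
```

>>> {"op": "move_arm", "data": {"plan": [{"x":0,"y":0.004,"z":0,"yaw":0,"fingers":1},{"x":0,"y":0.008,"z":0,"yaw":0,"fingers":1},{"x":0,"y":0.012,"z":0,"yaw":0,"fingers":1},{"x":0,"y":0.018,"z":0,"yaw":0,"fingers":1},{"x":0,"y":0.024,"z":0,"yaw":0,"fingers":1}]}}

```text
time: 2.65
eef_pos: [0.4814, -0.0437, 0.149]
tcp_rot: [0.001, 1.0, -0.001, 0.0]
contact_force: [-1.2, -1.9, 0.7]
opening: -0.001
finger_force: 1.1
```

Contact at about 2 N, as expected. Continuing the push.

>>> {"op": "move_arm", "data": {"plan": [{"x":0,"y":0.007,"z":0.002,"yaw":0,"fingers":1},{"x":0,"y":0.014,"z":0.002,"yaw":0,"fingers":1},{"x":0,"y":0.021,"z":0.002,"yaw":0,"fingers":1},{"x":0,"y":0.028,"z":0.002,"yaw":0,"fingers":1},{"x":0,"y":0.035,"z":0.002,"yaw":0,"fingers":1}]}}

```text
time: 3.15
eef_pos: [0.4809, -0.008, 0.1461]
tcp_rot: [0.001, 1.0, 0.0, -0.001]
contact_force: [-1.4, -2.3, -0.2]
opening: -0.001
finger_force: 1.3
```

>>> {"op": "move_arm", "data": {"plan": [{"x":0,"y":0.007,"z":0,"yaw":0,"fingers":1},{"x":0,"y":0.014,"z":0,"yaw":0,"fingers":1},{"x":0,"y":0.021,"z":0,"yaw":0,"fingers":1},{"x":0,"y":0.026,"z":0,"yaw":0,"fingers":1},{"x":0,"y":0.03,"z":0,"yaw":0,"fingers":1}]}}

```text
time: 3.65
eef_pos: [0.4815, 0.0218, 0.1465]
tcp_rot: [0.001, 1.0, -0.0, 0.0]
contact_force: [0.9, -3.1, -1.2]
opening: -0.001
finger_force: 1.0
```

Run:
```python
from h import *
im=ctrl.read_camera("top")
c=cv2.resize(im[130:290,200:400],None,fx=3.75,fy=3.75,interpolation=cv2.INTER_CUBIC); cv2.imwrite("pics/crop2.png",c[:,:,::-1])
```

```text
(no output)
```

View pics/crop2.png

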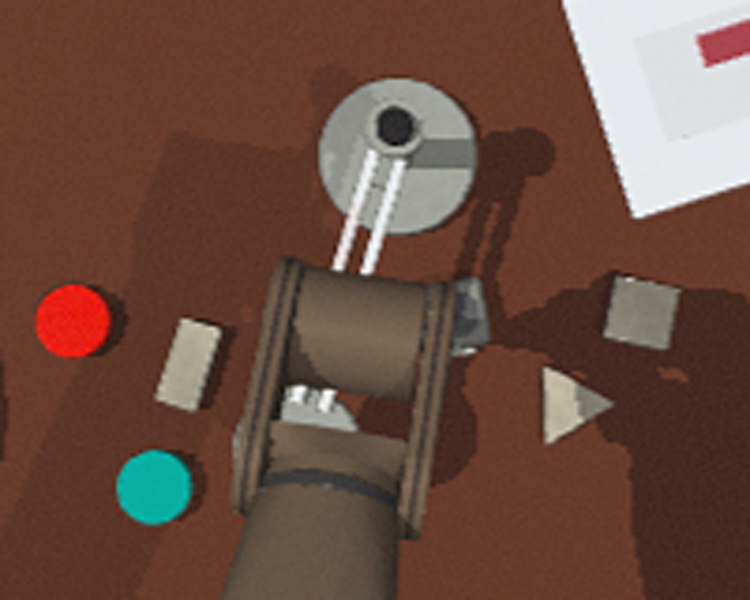

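The crop shows the bars' midline from about (302.9,171.9) to (283.3,235.9) in full-image pixels. The head and sample are partly hidden by the wrist.

Run:
```python
from h import *
P=ray("top",(305.03,163.44),.194)
for uv in((302.9,171.9),(294,202.3),(283.3,235.9)):
    v=ray("top",uv,.166)-P; print(np.linalg.norm(v),np.degrees(np.arctan2(-v[1],-v[0])))
```

```text
0.021756451391083335 -18.43026379881164
0.11465908468362017 -17.061818913570637
0.21696300531367033 -17.546030674165895
```

>>> {"op": "move_arm", "data": {"plan": [{"x":0,"y":0.006,"z":0,"yaw":0,"fingers":1},{"x":0,"y":0.012,"z":0,"yaw":0,"fingers":1},{"x":0,"y":0.017,"z":0,"yaw":0,"fingers":1},{"x":0,"y":0.02,"z":0,"yaw":0,"fingers":1},{"x":0,"y":0.021,"z":0,"yaw":0,"fingers":1}]}}

```text
time: 4.2
eef_pos: [0.4812, 0.0427, 0.1463]
tcp_rot: [0.001, 1.0, 0.0, -0.0]
contact_force: [1.0, -1.9, 0.3]
opening: -0.001
finger_force: 0.9
```

>>> {"op": "move_arm", "data": {"plan": [{"x":0,"y":0,"z":0,"yaw":0,"fingers":1},{"x":0,"y":-0.015,"z":0,"yaw":0,"fingers":1},{"x":0,"y":-0.04,"z":0,"yaw":0,"fingers":1},{"x":0,"y":-0.06,"z":-0.03,"yaw":0,"fingers":1},{"x":0,"y":-0.1,"z":-0.07,"yaw":0,"fingers":1}]}}

```text
time: 4.7
eef_pos: [0.4795, -0.0521, 0.2102]
tcp_rot: [0.0, 1.0, 0.002, -0.003]
contact_force: [1.0, 0.7, 0.6]
opening: -0.0
finger_force: 0.0
```

>>> {"op": "move_arm", "data": {"plan": [{"x":0,"y":-0.05,"z":-0.02,"yaw":0,"fingers":1},{"x":0,"y":-0.1,"z":-0.02,"yaw":0,"fingers":1},{"x":0,"y":-0.14,"z":-0.02,"yaw":0,"fingers":1},{"x":0,"y":-0.14,"z":-0.02,"yaw":0,"fingers":1}]}}

```text
time: 5.1
eef_pos: [0.4807, -0.1971, 0.232]
tcp_rot: [0.004, 1.0, -0.0, 0.0]
contact_force: [-0.4, 0.5, -0.2]
opening: -0.001
finger_force: 0.0
```

Run:
```python
from h import *
im=ctrl.read_camera("top")
c=cv2.resize(im[130:290,200:400],None,fx=3.75,fy=3.75,interpolation=cv2.INTER_CUBIC); cv2.imwrite("pics/crop3.png",c[:,:,::-1])
hsv=cv2.cvtColor(im,cv2.COLOR_RGB2HSV)
dark=(hsv[...,2]<70)&(hsv[...,1]<120)
P=ray("top",(305.03,163.44),.194);S=np.array([.4113,.1063])
for b in blobs(im,dark,(240,145,320,270),8):
    H=ray("top",b[0],.166);v=H-P
    print(b,H,np.linalg.norm(v),np.degrees(np.arctan2(-v[1],-v[0])),H-S)
print(P)
```

```text
(array([304.97, 163.41]), array([301, 159,   9,  10,  76], dtype=int32)) [0.64569891 0.00250871] 0.00442109011044119 -172.5333090231477 [ 0.23439891 -0.10379129]
(array([313.3, 215. ]), array([312, 211,   3,   9,  10], dtype=int32)) [ 0.49407009 -0.02031524] 0.14891672860413493 8.592651977141278 [ 0.08277009 -0.12661524]
(array([255.2, 230.6]), array([254, 227,   4,   9,  10], dtype=int32)) [0.4506961  0.14867677] 0.24055990424079077 -37.589814210286875 [0.0393961  0.04237677]
(array([268.62, 245.58]), array([265, 242,   8,   8,  50], dtype=int32)) [0.40702516 0.10996542] 0.2579973273773311 -24.754435886937422 [-0.00427484  0.00366542]
(array([248.92, 253.23]), array([245, 250,   7,   9,  13], dtype=int32)) [0.38570859 0.16689716] 0.30421633409673093 -32.83731069953905 [-0.02559141  0.06059716]
[0.64131531 0.00193419]
```

View pics/crop3.png

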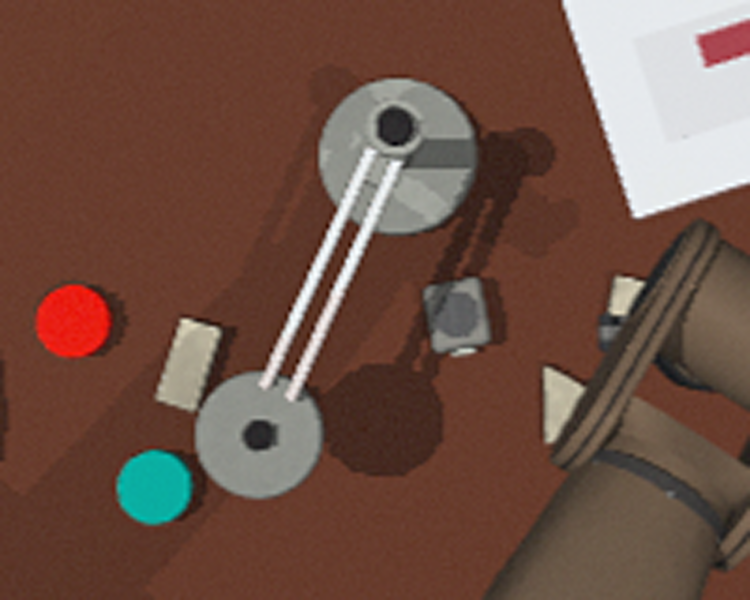

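The head stud is at (268.6,245.6), about 6 mm from the sample's centre and at rest. Next is the switch.

>>> {"op": "move_arm", "data": {"plan": [{"x":-0.03,"y":0.035,"z":-0.015,"yaw":0,"fingers":1},{"x":-0.06,"y":0.07,"z":-0.02,"yaw":0,"fingers":1},{"x":-0.09,"y":0.105,"z":-0.02,"yaw":0,"fingers":1},{"x":-0.12,"y":0.14,"z":-0.02,"yaw":0,"fingers":1},{"x":-0.15,"y":0.18,"z":-0.02,"yaw":0,"fingers":1}]}}

```text
time: 5.65
eef_pos: [0.6316, -0.01, 0.2514]
tcp_rot: [0.0, 1.0, 0.001, -0.0]
contact_force: [1.2, -0.6, 0.4]
opening: 0.002
finger_force: 0.0
```

>>> {"op": "move_arm", "data": {"plan": [{"x":-0.01,"y":0.019,"z":0,"yaw":0,"fingers":1},{"x":-0.01,"y":0.019,"z":0.02,"yaw":0,"fingers":1},{"x":-0.01,"y":0.019,"z":0.04,"yaw":0,"fingers":1},{"x":-0.01,"y":0.019,"z":0.046,"yaw":0,"fingers":1},{"x":-0.01,"y":0.019,"z":0.048,"yaw":0,"fingers":1}]}}

```text
time: 6.15
eef_pos: [0.6402, 0.0071, 0.2022]
tcp_rot: [0.0, 1.0, 0.001, -0.002]
contact_force: [-0.6, 0.8, -0.2]
opening: -0.001
finger_force: 0.0
```

>>> {"op": "move_arm", "data": {"plan": [{"x":-0.001,"y":-0.005,"z":0.002,"yaw":0,"fingers":1},{"x":-0.001,"y":-0.005,"z":0.006,"yaw":0,"fingers":1},{"x":-0.001,"y":-0.005,"z":0.009,"yaw":0,"fingers":1},{"x":-0.001,"y":-0.005,"z":0.012,"yaw":0,"fingers":1},{"x":-0.001,"y":-0.005,"z":0.012,"yaw":0,"fingers":1}]}}

```text
time: 6.65
eef_pos: [0.6426, 0.0003, 0.1922]
tcp_rot: [0.001, 1.0, -0.0, 0.0]
contact_force: [0.4, -0.6, 1.9]
opening: -0.0
finger_force: 1.2
```

>>> {"op": "move_arm", "data": {"plan": [{"x":0,"y":0,"z":0.002,"yaw":0,"fingers":1},{"x":0,"y":0,"z":0.004,"yaw":0,"fingers":1},{"x":0,"y":0,"z":0.005,"yaw":0,"fingers":1},{"x":0,"y":0,"z":0.006,"yaw":0,"fingers":1},{"x":0,"y":0,"z":0.006,"yaw":0,"fingers":1}]}}

```text
time: 7.15
eef_pos: [0.6426, 0.0003, 0.188]
tcp_rot: [0.001, 1.0, -0.0, 0.001]
contact_force: [-3.4, -0.9, 8.9]
opening: -0.004
finger_force: 4.5
```

The force is 8.9 N, above the 5 N needed, and the finger stops at 188 mm, so the switch is fully down. I'll hold briefly, then lift straight up and clear.

>>> {"op": "move_arm", "data": {"plan": [{"x":0,"y":0,"z":0.001,"yaw":0,"fingers":1},{"x":0,"y":0,"z":0.001,"yaw":0,"fingers":1}]}}

```text
time: 7.35
eef_pos: [0.6427, 0.0003, 0.1879]
tcp_rot: [0.001, 1.0, -0.001, 0.001]
contact_force: [-4.9, -1.6, 12.4]
opening: -0.001
finger_force: 5.9
```

>>> {"op": "move_arm", "data": {"plan": [{"x":0,"y":0,"z":-0.01,"yaw":0,"fingers":1},{"x":0,"y":0,"z":-0.04,"yaw":0,"fingers":1},{"x":0,"y":0,"z":-0.07,"yaw":0,"fingers":1},{"x":0.02,"y":-0.04,"z":-0.07,"yaw":0,"fingers":1},{"x":0.04,"y":-0.08,"z":-0.07,"yaw":0,"fingers":1}]}}

```text
time: 7.85
eef_pos: [0.6023, -0.079, 0.2556]
tcp_rot: [-0.001, 1.0, -0.0, 0.001]
contact_force: [0.1, -0.4, -0.7]
opening: 0.001
finger_force: 0.0
```

>>> {"op": "move_arm", "data": {"plan": [{"x":0.03,"y":-0.04,"z":0,"yaw":0,"fingers":1},{"x":0.06,"y":-0.08,"z":0,"yaw":0,"fingers":1},{"x":0.09,"y":-0.12,"z":0,"yaw":0,"fingers":1},{"x":0.09,"y":-0.12,"z":0,"yaw":0,"fingers":1},{"x":0.09,"y":-0.12,"z":0,"yaw":0,"fingers":1}]}}

```text
time: 8.35
eef_pos: [0.5112, -0.1997, 0.2541]
tcp_rot: [0.002, 1.0, 0.001, -0.0]
contact_force: [0.2, 0.3, 0.8]
opening: 0.0
finger_force: 0.0
```

Run:
```python
from h import *
im=ctrl.read_camera("top")
c=cv2.resize(im[130:290,200:400],None,fx=3.75,fy=3.75,interpolation=cv2.INTER_CUBIC); cv2.imwrite("pics/crop4.png",c[:,:,::-1])
hsv=cv2.cvtColor(im,cv2.COLOR_RGB2HSV)
dark=(hsv[...,2]<70)&(hsv[...,1]<120)
for b in blobs(im,dark,(262,235,280,258),20): print(b[0],ray("top",b[0],.166)-[.4113,.1063])
```

```text
[268.65 245.65] [-0.00447739  0.00357945]
```

View pics/crop4.png

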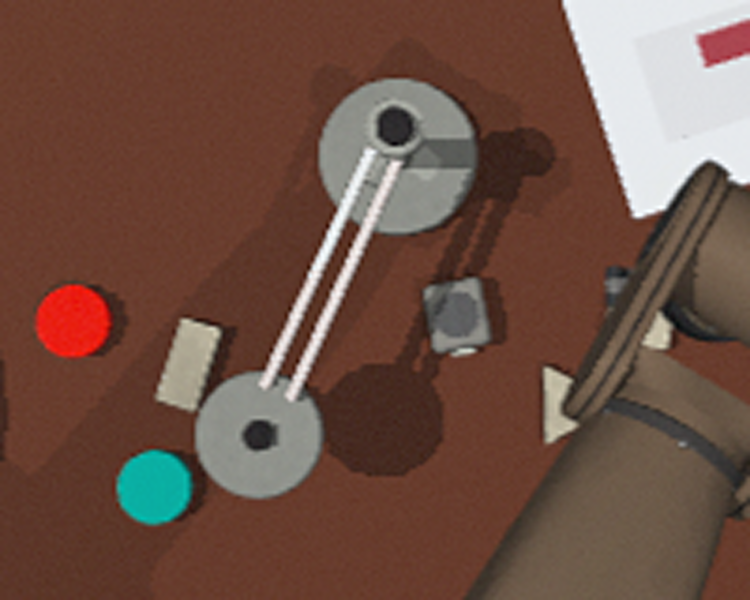

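The head is unchanged at (268.7,245.7), about 6 mm from the sample's centre. The neighbouring objects look undisturbed and the robot is clear.

```bash
python3 -c "
from plant import ctrl
print(ctrl.sign_off())"
```

```text
the job is handed in; nothing more can be done
None
```

I handed the job in with the lamp head resting about 6 mm from the round sample's centre, the switch pressed fully down and released, and the robot clear of everything; sign-off returned no verdict.

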